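# Stow the red-banded attenuator in its clamshell case

### The arm

A 6-joint arm with a two-finger parallel gripper is mounted at the origin on the work surface. World frame = base frame: x ahead of the robot, y to its left, z up, the work surface at z = 0. Lengths are in m, angles in rad, forces in N, time in s.
With the tool pointing down it reaches from about 0.275 to 0.75 m from the base axis. Payload 10.2 kg.
Tool frame: the origin (TCP) lies midway between the tips of the shut fingers; the grasp point (between the pads) lies 19 mm behind it (env.hold_point_z is the distance from the TCP to the grasp point, in m); z points along the fingers, y is the line along which they close (so a half turn about z gives the same grasp; the last joint's range is limited). The gripper opens to 85 mm and grips with 20 to 120 N. Pads are 22 mm wide; open, the fingers measure 114 mm over their backs; the gripper's body (76 mm by 85 mm) begins 54 mm behind the grasp point. The pads swing forward as they close: fully open they stand 13 mm farther back than shut.
Start: joints at [-1.42, 0.313, 1.498, -0, 1.331, -0.223], TCP at [0.192, -0.489, 0.231] pointing down, gripper open.
Joint ranges: [-2.94, 2.94], [-0.97, 2.17], [0.19, 2.56], [-1.23, 4.37], [0.02, 3.11], [-2.88, 2.88]. Speed limits (rad/s): [2.39, 2.39, 3.01, 3.14, 3.14, 3.14].

### API

Orientations are given as a unit quaternion [x, y, z, w].
In Python, from bench import env, kinematics, monitor, eyes, job gives the robot as it stands. The module is installed in compiled form; this text tells all that it offers. Calls block until the motion is done:
- env.reach(position, orientation): joint-space move of the TCP to a pose.
- env.movel(position, velocity=0.15, frame=None, guard=None): straight line of the TCP; frame=None keeps the orientation; velocity is the mean speed in m/s. With guard (N) it stops when the force on the tool has changed by that much, and returns True; else False.
- env.set_joints(angles): joint-space move.
- env.release() and env.close_gripper(effort=None): open the fingers fully, or close them until they stop; effort is the grip in N (None keeps the last).
- env.hold(seconds).
- kinematics.ik(position, orientation): joint angles nearest the present ones, or None.
- monitor.sense(): the state.
- eyes.grab_frame(name): name is "side" or "top" or "wrist"; returns a dict with "frame" (400x640x3 uint8, red, green, blue), "mtx" (3x3 intrinsics, pixels), "view" (4x4, takes a point from world to camera coordinates). Camera axes: x right, y down, z forward; pixel columns grow to the right and rows downward; lengths in m; the calibration is good to about 2 mm. The wrist camera is an equidistant fisheye: a pixel r from the principal point sees the ray r / f radians off the axis. A picture is of the moment at which its call begins. There is no depth.
A pose or a line that the arm cannot do raises env.MotionError and nothing moves.
- job.hand_in(): hands the job in; it is judged then, once.
The state is a dict: "clock": time; "joints": joint angles; "qvel": joint speeds; "joint_efforts": joint torques, N m; "position": TCP position; "ee_rot": TCP orientation; "contact_force": force on the tool from outside, world axes, zero at the start; "ft_torque": the same for the moment, N m; "finger_gap": opening from 0.0 (shut) to 1.0 (fully open); "gripper_force": force on a finger pad.
Only numpy, scipy, OpenCV 4.12 (cv2) and the standard library are available. Lean on these libraries where they do the work, as an engineer would, in place of code of your own. Each camera call takes 0.05 s, during which the arm holds its last target. There are 200 camera calls.

### The job

Put away the coaxial attenuator with the red band: open the white clamshell case wide (its lid has a green tab), lay the attenuator inside and let go of it there, then close the lid fully.

Things in the scene. Friction and masses are not known exactly. Their poses are not given: they have to be found in the camera images.
- case: White plastic clamshell case fixed to the bench; lower half an open tray 130 (x) x 160 (y) x 34 mm high, walls and floor 4 mm, grey inside floor. Origin: centre of its underside; z up. The -x side is its front (roughly towards the robot), with the lid's green tab. The lid's hinge line runs along y on the rim of the far side, at x = +65, z = 34 mm. Shut, it is 52 mm high.
- case_lid (a joint): Angle of the case's lid, rad: 0 = shut, grows as it swings up and back, 1.57 = upright, stop at 1.95. The lid is a white shell 130 x 160 x 18 mm, 120 g. Its stiff hinge keeps it at any angle; moving it takes at most about 2 N at the tab. It may start slightly ajar.
- lid_tab (a point): Point in the middle of the lid's green tab, a bar 14 mm wide (case's y), 12 mm thick, sticking 39 mm out of the middle of the lid's front edge. The point is 25 mm out from that edge, 155 mm from the hinge and 6 mm above the lid's lower face (shut: x -90, y 0, z 40 mm in the case's frame), and swings with the lid. Pinched across its width from above, the bar can turn between the pads.
- att_red: Coaxial attenuator with the red band: aluminium block 40 (x) x 20 (y) x 20 mm high, red band round its middle, a round brass connector 13 mm thick and 12 mm long on each end; 64 mm long in all along x, about 70 g. Lies flat on the bench; origin at the centre of its underside, z up. Two others, alike but with a blue and a yellow band, lie near it.
There are look-alikes about, which are no part of the job. Leave any black or purple look-alike of the att_red alone.

How it is judged:
On the way, in this order (a step that is already met when the one before it is completed fails the run):
1. the lid has been opened wide (beyond 0.9 rad) (value of joint case_lid above 0.9 rad), for 0.2 s.
2. the red-banded attenuator lies inside the open case, let go of (x of att_red in the frame of case between -0.055 and 0.055 m and y of att_red in the frame of case between -0.07 and 0.07 m and z of att_red in the frame of case below 0.02 m and linear speed of att_red below 0.03 m/s and contact force between the fingers and att_red below 0.1 N and value of joint case_lid above 0.5 rad), for 0.2 s.
At the end, for the whole second after the job is handed in: The red-banded attenuator rests inside the case (its origin within 55 mm of the case's centre along x and 70 mm along y, less than 30 mm above the underside) and the lid is shut to within 0.08 rad (about 10 mm at its front edge) (x of att_red in the frame of case between -0.055 and 0.055 m and y of att_red in the frame of case between -0.07 and 0.07 m and z of att_red in the frame of case below 0.03 m and linear speed of att_red below 0.03 m/s and value of joint case_lid below 0.08 rad); the robot touches nothing.
It also fails if it takes over 72 s, if anything falls off the work surface, if the arm or the gripper's body presses on something with over 40 N, if the wrist force passes 120 N, or if a joint passes its speed limit or range.

## Working session

There is one attempt and no reset: what is moved stays moved. The work goes in short steps, each a Python script; the robot and the scene stay as the last script left them, time stands still between calls to the robot, and variables do not carry over. Pictures are saved under pics/ and viewed, at most 10 in all, crops included, and the job is handed in when it is done.

```bash
mkdir -p pics
python3 - <<'E'
from bench import env, monitor, eyes
import cv2, numpy as np
for n in ("top","side"):
    f=eyes.grab_frame(n); cv2.imwrite(f"pics/{n}0.png",f["frame"][:,:,::-1]); np.savez(f"{n}0.npz",**f)
    print(n,f["mtx"].tolist(),np.round(f["view"],4).tolist())
print(monitor.sense()["clock"], env.hold_point_z, monitor.sense()["ee_rot"])
E
```

```text
top [[510.8647844005654, 0.0, 323.96776886706937], [0.0, 510.8647844005654, 195.48591085943445], [0.0, 0.0, 1.0]] [[0.0185, -0.9998, -0.0038, -0.0725], [-0.9875, -0.0177, -0.1569, 0.5527], [0.1568, 0.0067, -0.9876, 1.1017], [0.0, 0.0, 0.0, 1.0]]
side [[396.2987520998985, 0.0, 315.2016920065881], [0.0, 396.2987520998985, 200.68046629160818], [0.0, 0.0, 1.0]] [[0.9989, -0.0463, 0.0015, -0.5353], [-0.0246, -0.5585, -0.8292, 0.0031], [0.0392, 0.8282, -0.559, 0.9195], [0.0, 0.0, 0.0, 1.0]]
0.1 0.0187 [ 9.82587081e-01  1.85801787e-01  4.56123463e-05 -5.66976623e-04]
```

View pics/top0.png

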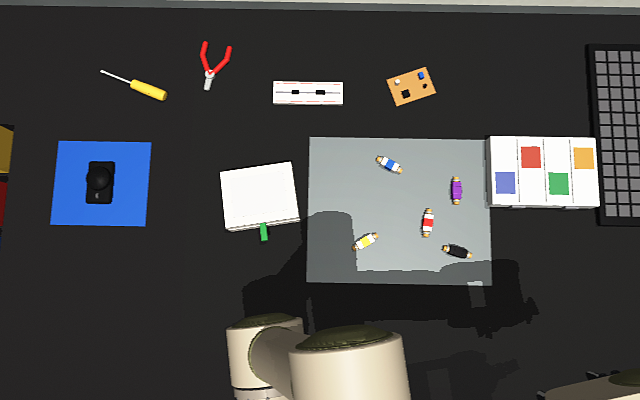

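View pics/side0.png

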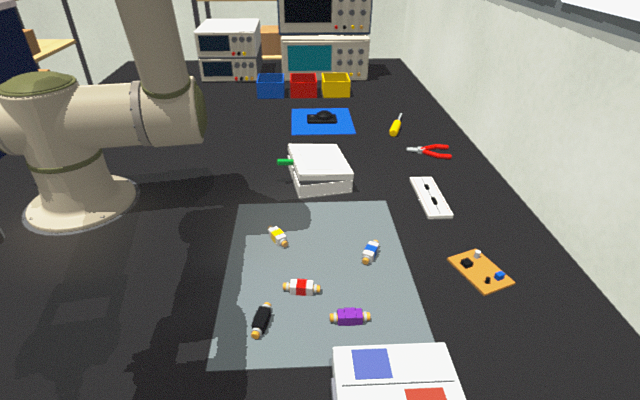

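The top view shows the case at about (260,197), with its green tab at (264,231). The red attenuator is at (428,222), lying roughly along world x. The side view shows the lid slightly ajar, with the tab at (285,161). I'll zoom in on the case and segment by colour.

```bash
cat > h.py <<'E'
import numpy as np, cv2
def proj(f,P):
    P=np.atleast_2d(P); c=P@f["view"][:3,:3].T+f["view"][:3,3]; u=c@f["mtx"].T; return u[:,:2]/u[:,2:]
def onplane(f,uv,z):
    R,t=f["view"][:3,:3],f["view"][:3,3]; d=R.T@np.linalg.solve(f["mtx"],[*uv,1]); o=-R.T@t
    return o+d*(z-o[2])/d[2]
def mask(f,col,box):
    hsv=cv2.cvtColor(f["frame"],cv2.COLOR_RGB2HSV).astype(int); h,s,v=hsv[...,0],hsv[...,1],hsv[...,2]
    hue={"red":(h<8)|(h>172),"green":(h>45)&(h<80),"brass":(h>10)&(h<25)}[col]
    m=hue&(s>90)&(v>40); k=np.zeros_like(m); x0,y0,x1,y1=box; k[y0:y1,x0:x1]=1; return m&k
E
python3 - <<'E'
from h import *
T=dict(np.load("top0.npz"));S=dict(np.load("side0.npz"))
def show(n,m):
    y,x=np.nonzero(m); print(n,len(x),x.mean().round(1),y.mean().round(1),x.min(),x.max(),y.min(),y.max()); return x.mean(),y.mean()
r=show("Tred",mask(T,"red",(415,200,440,245))); print(onplane(T,r,.018))
m=mask(T,"brass",(415,195,440,245)); n,l,st,c=cv2.connectedComponentsWithStats(m.astype(np.uint8)); print(st[1:,4],c[1:],[onplane(T,q,.011).round(4) for q in c[1:]])
r=show("Sred",mask(S,"red",(275,270,330,305))); print(onplane(S,r,.014))
m=mask(S,"brass",(275,270,330,305)); n,l,st,c=cv2.connectedComponentsWithStats(m.astype(np.uint8)); print(st[1:,4],c[1:],[onplane(S,q,.011).round(4) for q in c[1:]])
show("Tg",mask(T,"green",(250,215,280,250)));show("Sg",mask(S,"green",(265,150,300,175)))
a=cv2.resize(T["frame"][150:250,210:310],(0,0),fx=4,fy=4,interpolation=cv2.INTER_CUBIC)
b=cv2.resize(S["frame"][130:210,270:370],(0,0),fx=4,fy=4,interpolation=cv2.INTER_CUBIC)
b=np.vstack([b,np.zeros((80,400,3),np.uint8)])
cv2.imwrite("pics/z1.png",np.hstack([a,b])[:,:,::-1])
E
```

```text
Tred 83 427.2 221.9 422 432 218 226
[ 0.50134205 -0.29786956  0.018     ]
[14  5  5 17] [[428.78571429 209.71428571]
 [428.         213.        ]
 [426.         231.        ]
 [425.64705882 234.94117647]] [array([ 0.5304, -0.3032,  0.011 ]), array([ 0.5227, -0.3013,  0.011 ]), array([ 0.4813, -0.2962,  0.011 ]), array([ 0.4723, -0.2953,  0.011 ])]
Sred 165 300.8 286.7 296 306 278 295
[ 0.49709491 -0.30200655  0.014     ]
[17  4 17  2] [[284.         286.11764706]
 [313.         286.5       ]
 [318.05882353 288.23529412]
 [289.         287.5       ]] [array([ 0.468 , -0.2964,  0.011 ]), array([ 0.5181, -0.2995,  0.011 ]), array([ 0.5267, -0.304 ,  0.011 ]), array([ 0.4767, -0.3   ,  0.011 ])]
Tg 127 263.3 231.9 260 267 223 241
Sg 104 284.4 161.2 277 292 158 165
```

View pics/z1.png

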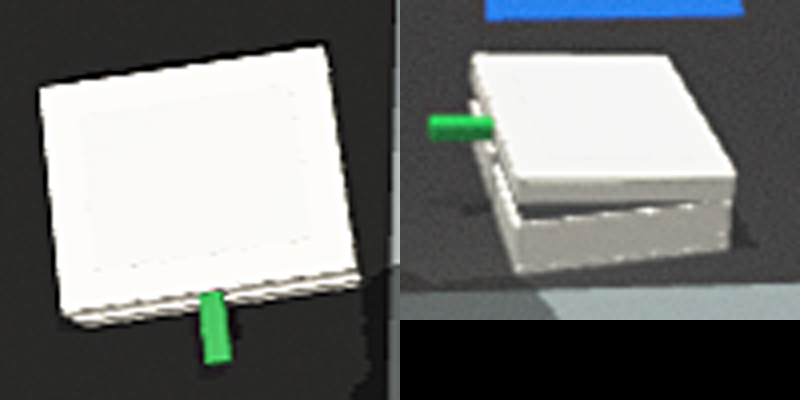

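```bash
cat > fit.py <<'E'
from h import *
from scipy.optimize import least_squares
T=dict(np.load("top0.npz"));S=dict(np.load("side0.npz"))
L=lambda s,y,h:("L",s,y,h)
obs=[(T,L(0,80,18),40,88),(T,L(0,-80,18),323,45),(T,L(130,-80,18),357,275),(T,L(130,80,18),64,315),(T,L(169,0,12),215,362),
(S,L(130,80,18),72,54),(S,L(0,80,18),268,56),(S,L(0,-80,18),335,177),(S,L(130,-80,18),119,180),(S,L(130,-80,0),123,203),(S,("B",-65,-80,0),117,272),(S,("B",65,-80,0),327,248)]
def P(p,q):
    cx,cy,th,a=p
    k,s,y,h=q
    x,z=(65-s*np.cos(a)+h*np.sin(a),34+s*np.sin(a)+h*np.cos(a)) if k=="L" else (s,h)
    return np.array([cx+(x*np.cos(th)-y*np.sin(th))/1e3,cy+(x*np.sin(th)+y*np.cos(th))/1e3,z/1e3])
def res(p):
    r=[]
    for f,q,u,v in obs:
        o=np.array([210,150] if f is T else [270,130])
        r.append(proj(f,P(p,q))[0]-(np.array([u,v])/4-.375+o))
    return np.ravel(r)
if __name__=="__main__":
    s=least_squares(res,[.55,.1,.1,.1],loss="soft_l1"); print(s.x.round(4)); print(res(s.x).reshape(-1,2).round(1).tolist())
    print("tab",P(s.x,L(155,0,6)))
E
python3 fit.py
```

```text
[0.5484 0.0826 0.1651 0.1114]
[[0.0, 0.6], [-0.1, 1.1], [-1.0, -0.7], [-0.6, 0.1], [0.6, 0.9], [1.0, 0.4], [0.1, 0.4], [0.7, -0.4], [0.3, -0.7], [-1.4, 0.4], [0.2, 0.8], [0.7, 0.6]]
tab [0.46119481 0.06804392 0.05719784]
```

```bash
cat >> h.py <<'E'
CX,CY,TH,A0=.5484,.0826,.1651,.1114
def q(psi): return [np.cos(psi/2),np.sin(psi/2),0,0]
def case(x,y,z): return np.array([CX+x*np.cos(TH)-y*np.sin(TH),CY+x*np.sin(TH)+y*np.cos(TH),z])
def tab(a,s=.155,h=.006): return case(.065-s*np.cos(a)+h*np.sin(a),0,.034+s*np.sin(a)+h*np.cos(a))
DZ=np.array([0,0,.0187])
def say(m,tag=""):
    s=m.sense(); print(tag,"t",round(s["clock"],2),"p",s["position"].round(4) if hasattr(s["position"],"round") else s["position"],"F",np.round(s["contact_force"],1),"gap",round(s["finger_gap"],3),"gf",np.round(s["gripper_force"],1))
E
python3 - <<'E'
from h import *
from bench import env, monitor, eyes
env.reach(tab(A0)+[0,0,.09],q(TH)); say(monitor,"above")
env.movel(tab(A0)-DZ,velocity=.1,guard=15); say(monitor,"down")
env.close_gripper(25); say(monitor,"grip")
for n in ("side","wrist"): cv2.imwrite(f"pics/{n}1.png",eyes.grab_frame(n)["frame"][:,:,::-1])
E
python3 -c "
import cv2,numpy as np
a=cv2.resize(cv2.imread('pics/side1.png')[90:210,220:380],(400,300));b=cv2.resize(cv2.imread('pics/wrist1.png'),(400,250))
cv2.imwrite('pics/c1.png',np.hstack([a,np.vstack([b,np.zeros((50,400,3),np.uint8)])]))"
```

```text
above t 2.33 p [0.4615 0.0675 0.1473] F [ 0.1 -0.  -0.5] gap 1.001 gf 0.0
down t 3.57 p [0.4616 0.068  0.039 ] F [-0.6  0.4  0.4] gap 1.0 gf 0.0
grip t 4.22 p [0.4613 0.0676 0.0386] F [-0.2 -4.9  0.7] gap 0.16 gf 29.1
```

View pics/c1.png

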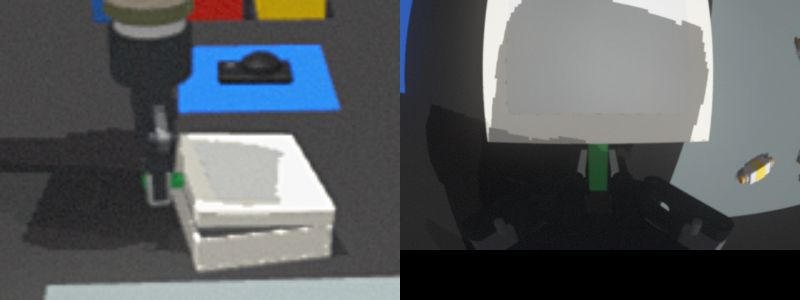

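The tab, at about (597,165) in the wrist half of the picture, sits between the pads, and the gap reads about 14 mm. Next I'll swing the lid open.

```bash
cat >> h.py <<'E'
def swing(env,mon,a0,a1,n,v=.1):
    for a in np.linspace(a0,a1,n+1)[1:]:
        env.movel(tab(a)-DZ,velocity=v); F=mon.sense()["contact_force"]
        print(round(a,2),np.round(F,1))
        if np.linalg.norm(F)>35: print("STOP"); return False
    return True
E
python3 - <<'E'
from h import *
from bench import env, monitor, eyes
ok=swing(env,monitor,A0,1.7,8); say(monitor)
f=eyes.grab_frame("side"); cv2.imwrite("pics/side2.png",f["frame"][:,:,::-1])
E
```

```text
0.31 [ 0.3 -6.   0.4]
0.51 [ 0.5 -7.   0.8]
0.71 [ 0.8 -6.3  2.3]
0.91 [ 2.6 -5.9  0.1]
1.1 [ 2.9 -5.3 -2.2]
1.3 [ 2.8 -4.6 -3.9]
1.5 [ 1.9 -4.1 -4.1]
1.7 [ 2.4 -3.3 -3.3]
 t 7.98 p [0.6377 0.0976 0.1681] F [ 2.4 -3.3 -3.3] gap 0.16 gf 33.1
```

View pics/side2.png

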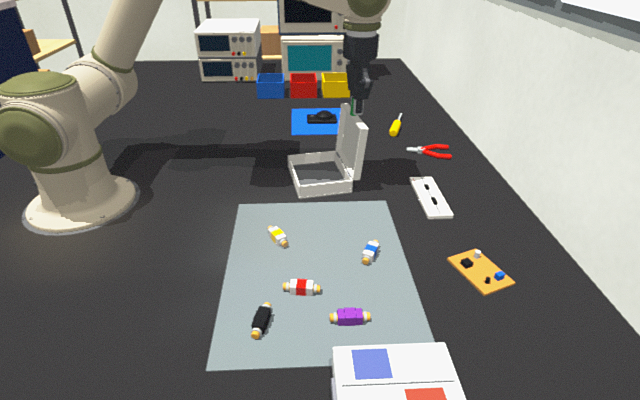

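The lid stands open, with the tray clear at (318,175). I'll release the tab and fetch the red attenuator.

Run:
```python
from h import *
from bench import env, monitor, eyes
env.release(); env.movel(tab(1.7)+[0,0,.07],velocity=.2)
p=np.array([.4994,-.2998,.10]); Q=q(-.133)
env.reach(p,Q); say(monitor,"hover")
env.movel([p[0],p[1],.004],velocity=.1,guard=15); say(monitor,"down")
env.close_gripper(35); say(monitor,"grip")
env.movel([p[0],p[1],.13],velocity=.15); say(monitor,"lift")
a=cv2.resize(eyes.grab_frame("wrist")["frame"],(400,250));b=cv2.resize(eyes.grab_frame("side")["frame"],(400,250))
cv2.imwrite("pics/c3.png",np.hstack([a,b])[:,:,::-1])
```

```text
hover t 10.97 p [ 0.5001 -0.2992  0.1004] F [ 0.2 -0.  -0.2] gap 1.004 gf 0.0
down t 12.07 p [ 0.4997 -0.3001  0.0047] F [ 0.4 -0.2  0.6] gap 1.003 gf 0.0
grip t 12.68 p [ 0.4995 -0.2999  0.0042] F [-0.4 -0.5  2. ] gap 0.225 gf 34.7
lift t 13.68 p [ 0.499  -0.2994  0.129 ] F [ 0.4  0.6 -0.6] gap 0.222 gf 34.3
```

View pics/c3.png

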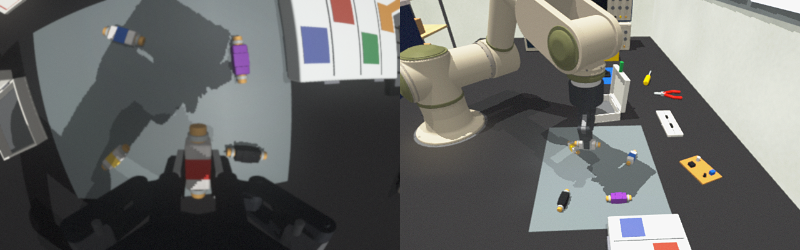

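The red attenuator is held between the pads at (198,165) in the wrist half, lying along the tool's x axis. Now I'll lay it in the tray.

Run:
```python
from h import *
from bench import env, monitor, eyes
env.reach(case(-.015,-.16,.12),q(TH))
env.movel(case(-.006,0,.12),velocity=.2); say(monitor,"over")
print(env.movel(case(-.006,0,.009),velocity=.08,guard=6)); say(monitor,"down")
env.release(); env.hold(.2); say(monitor,"open")
env.movel(case(-.006,0,.15),velocity=.15); env.hold(.2)
env.movel(case(-.04,-.14,.2),velocity=.25)
env.reach(case(-.10,-.2,.28),q(TH))
say(monitor)
f=eyes.grab_frame("top")["frame"][130:260,190:350]; g=eyes.grab_frame("side")["frame"][80:210,240:400]
cv2.imwrite("pics/c4.png",cv2.resize(np.hstack([f,g]),(800,325))[:,:,::-1])
```

```text
over t 15.64 p [0.5427 0.0806 0.12  ] F [ 0.6 -1.  -0.6] gap 0.229 gf 34.3
False
down t 17.18 p [0.5428 0.0816 0.0095] F [ 0.1  0.2 -1.2] gap 0.224 gf 34.3
open t 18.03 p [0.5425 0.0816 0.009 ] F [-0.3  0.3  0.3] gap 0.996 gf 0.0
 t 20.62 p [ 0.4827 -0.1301  0.279 ] F [-0.5 -0.2 -0.7] gap 0.996 gf 0.0
```

View pics/c4.png

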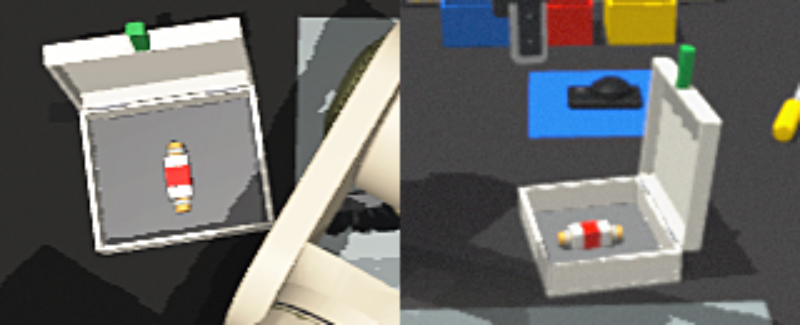

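The attenuator lies at the centre of the tray ((177,176) in the top half) and the lid is still at about 1.7 rad. I'll grasp the tab again and swing the lid shut.

Run:
```python
from h import *
from bench import env, monitor, eyes
env.reach(tab(1.7)+[0,0,.08],q(TH))
print(env.movel(tab(1.7)-DZ,velocity=.1,guard=12)); say(monitor,"at tab")
env.close_gripper(25); say(monitor,"grip")
if monitor.sense()["finger_gap"]>.1 and swing(env,monitor,1.7,.1,8):
    print(env.movel(tab(0.0)-DZ-[0,0,.001],velocity=.04,guard=15)); say(monitor,"shut")
    env.release(); say(monitor,"rel")
    env.movel(tab(0)+[0,0,.08],velocity=.15)
```

```text
False
at tab t 22.93 p [0.6384 0.0975 0.169 ] F [ 0.3 -0.3  0.3] gap 1.001 gf 0.0
grip t 23.58 p [0.6381 0.0975 0.1683] F [-0.4  0.8  0.9] gap 0.165 gf 26.9
1.5 [-0.8 -1.  -1.3]
1.3 [-0.2 -2.4 -3.6]
1.1 [ 0.3 -4.  -3.4]
0.9 [ 1.5 -4.8 -3.2]
0.7 [ 2.4 -5.4 -3.2]
0.5 [ 2.2 -5.3 -1.9]
0.3 [ 3.  -5.5 -1.3]
0.1 [ 3.5 -6.2 -0.5]
True
shut t 27.66 p [0.4609 0.0674 0.0229] F [-1.5 -1.3  7.7] gap 0.162 gf 25.9
rel t 28.35 p [0.4604 0.067  0.022 ] F [-0.   0.4  0.1] gap 1.003 gf 0.0
```

Run:
```python
from h import *
from bench import env, monitor, eyes
env.close_gripper(20)
env.movel(case(-.052,0,.10),velocity=.15)
print(env.movel(case(-.052,0,.042),velocity=.04,guard=10)); say(monitor,"press")
env.movel(case(-.052,0,.15),velocity=.15)
env.reach(case(-.15,-.25,.28),q(TH)); say(monitor)
f=eyes.grab_frame("top")["frame"][130:260,190:350]; g=eyes.grab_frame("side")["frame"][80:210,240:400]
cv2.imwrite("pics/c5.png",cv2.resize(np.hstack([f,g]),(800,325))[:,:,::-1])
```

```text
True
press t 31.45 p [0.497  0.0741 0.0524] F [-3.3 -0.2 10.3] gap 0.001 gf 5.5
 t 33.4 p [ 0.4417 -0.1878  0.2792] F [ 0.3 -0.3  0.2] gap -0.001 gf 0.0
```

View pics/c5.png

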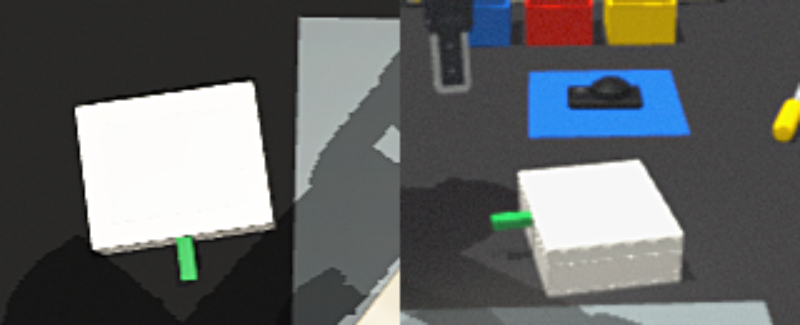

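The lid is fully shut: the seam is closed along (610,260), and the press met the lid's top at z = 52 mm. The arm is clear of everything.

```bash
python3 -c "
from bench import job
print(job.hand_in())"
```

```text
the job is handed in; nothing more can be done
None
```

The red-banded attenuator is in the white case with the lid fully shut, and the job was handed in at about 33 s on the robot's clock; no verdict was returned.

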